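Get the drive centre out from behind the finish bottles

ROBOT

A 6-joint arm with a two-finger parallel gripper is mounted at the origin on a cart in front of the work surface, level with it; the furniture and walls round the work are solid. World frame = base frame: x ahead of the robot, y to its left, z up, the work surface at z = 0. Lengths are in m, angles in degrees, forces in N, time in s.
With the tool pointing down it reaches from about 0.325 to 0.9 m from the base axis. Payload 6.1 kg.
Tool frame: the origin (TCP) lies at the very end of the fingers, on their centre line; the grasp point (between the pads) lies 19 mm behind it; z points along the fingers, y is the line along which they close (so a half turn about z gives the same grasp; the last joint's range is limited). The gripper opens to 85 mm and grips with 20 to 120 N. Pads are 22 mm wide; open, the fingers measure 114 mm over their backs; the gripper's body (76 mm by 85 mm) begins 54 mm behind the grasp point. The pads swing forward as they close: fully open they stand 13 mm farther back than shut.
Start: joints at [62.733, 12.628, 87.462, -0, 79.91, -7.225], TCP at [0.214, 0.587, 0.231] pointing down, gripper open.
Joint ranges: [-170.65, 170.65], [-52.31, 119.04], [5.05, 147.46], [-71.25, 251.25], [11.57, 151.72], [-153.62, 153.62]. Speed limits (degrees/s): [147.25, 147.25, 172.46, 180, 180, 180].

INTERFACE

Orientations are given as [roll, pitch, yaw] about the fixed x, y, z axes, in that order (R = Rz(yaw) Ry(pitch) Rx(roll)).
In Python, from plant import sensors, imaging, ctrl gives the robot as it stands.
- The arm moves only by the tool arm_command, never from a script. Its argument "deltas" is a list that holds one entry, the list of rows, each a list of 7 numbers: the shift along the tool's x, y, z in m, then the turn, a rotation vector about the tool's x, y, z in degrees, then the closure, from 0 (fully open) to 1 (shut). A call has 1 to 12 rows; each row is the pose to reach, as a shift and turn from the pose commanded when the call began, along the tool's axes at that moment; what a row does not reach only later rows make up. A row lasts 1/8 s, in which the tool goes at most 62.5 mm and 10.7 degrees, less where a joint would pass 70% of its speed; a pose out of reach is approached as far as the arm can. A call with a gripper value outside its range is refused whole. The fingers move at their own pace and stop on an object; the grip force is fixed at half the most. Time passes only in rows, so rows that repeat a pose let the fingers close. It gives the time, the measured TCP pose, the force, the opening and the grip force at its end, in the units of the state.
- sensors.get_state(): the state, without advancing time (a new reading comes with each control period).
- imaging.capture(name): name is "scene" or "top" or "wrist"; returns (picture, depth): 400x640x3 uint8, blue, green, red; 400x640 float32, m along the optical axis (not along the pixel's ray), 0 where there is no reading.
- imaging.camera_model(name): a dict with "vertical_fov" (degrees; the focal length in pixels is half the picture's height over the tangent of half this angle, whatever the lens; pixels are square), "cx", "cy" (the principal point, pixels), "camera_from_world" (4x4, takes a point from world to camera coordinates). Camera axes: x right, y up, looking along -z (the intrinsics and any distortion apply to the point x, -y, -z); pixel columns grow to the right and rows downward; lengths in m; the calibration is good to about 2 mm. A picture is of the moment at which its call begins: read the wrist's pose just before it. camera_model takes no time and is no camera call; for the wrist camera it gives the pose at the moment of the call.
- ctrl.job_done(): hands the job in; it is judged then, once.
The state is a dict: "clock": time; "joints": joint angles; "qd": joint speeds; "effort": joint torques, N m; "position": TCP position; "eef_rot": TCP orientation; "contact_force": force on the tool from outside, world axes, zero at the start; "wrist_torque": the same for the moment, N m; "finger_gap": finger opening in m; "finger_force": force on a finger pad.
Only numpy, scipy, OpenCV 4.12 (cv2) and the standard library are available. Lean on these libraries where they do the work, as an engineer would, in place of code of your own. Each camera call takes 0.05 s, during which the arm holds its last target. There are 200 camera calls.

TASK

The steel drive centre stands at the back of the plywood caddy, behind the black bottle and the small white glue bottle. First stand both bottles upright on the blue mat, leaving the drive centre where it is; then drop the drive centre, thick end down as it stands, through the yellow funnel mouth so that it sits at the bottom of the holder's well; last, stand each bottle back upright in the caddy exactly where it stood, on its own cork spot. Do not disturb the wax tin or the small wooden block at the front of the bench.

Things in the scene. Friction and masses are not known exactly. Their poses are not given: they have to be found in the camera images.
- sealer_bottle: Upright black bottle with a white label and black cap: body 33 (own x) x 46 (own y) x 111 mm high, round cap 28 mm diameter up to 129 mm, about 0.2 kg. Origin: centre of its underside, z up. At the start it stands on one of the caddy's two front cork spots (left or right varies, turned up to 0.2 rad against the caddy); grip the body across its 33 mm.
- ca_glue: Small upright white glue bottle with a pink-red cap: round body 25 mm diameter, 52 mm high, cap 14 mm diameter up to 77 mm, about 0.03 kg. Origin: centre of its underside, z up. At the start it stands on the other front cork spot.
- spur_centre: Steel drive centre standing on its thick head: head 27 mm diameter, 20 mm high; above it a round shank 18 mm diameter up to 76 mm. About 0.09 kg. Origin: centre of its underside, z up. At the start it stands on the caddy's rear cork spot.
- caddy: Plywood caddy fixed to the bench, open to the front (-x) and above: 135 (x) x 170 (y) mm, floor top 12 mm up. Walls 8 mm thick; side walls reach 37 mm, back wall (+x) 60 mm above the bench. Cork spots (48 mm discs, flush with its floor) in its frame: front x -25, y +37.5 and -37.5 mm; rear x +30, y 0. Origin: centre of its underside. A rack with a toolbox stands right of y = -0.43 m.
- parking_mat: Blue flat rubber mat, 70 (x) x 160 (y) x 8 mm, fixed on the front strip of the bench, left or right of the middle: the side area. Origin: centre of its underside; top 8 mm above. Behind the strip stands the wood lathe (up to 0.44 m high; beyond x = 0.47 m, levers from 0.43 m, from y = -0.17 m leftward, also left of the caddy): carry things round in front of it.
- centre_holder: Yellow holder fixed on the front strip, on the other side from the mat: foot 76 mm diameter; tube 40 mm outside; funnel mouth 69 mm wide inside at the rim, 50 mm above the bench, narrowing to a round well of 33 mm diameter from 32 mm height down to its floor 6 mm above the bench. The drive centre, seated, shows about 32 mm above the rim. Origin: centre of its underside.
- well_floor (a point): Centre of the floor of the holder's well, 6 mm above the bench, on the funnel's axis.
- wax_tin: Bystander: round brown wax tin, 70 mm diameter, 24 mm high, on the front strip. Origin: centre of its underside.
- scrap_block_1: Bystander: dark wooden offcut block, 40 x 50 x 40 mm, on the front strip. Origin: centre of its underside.
Not all that is in view belongs to the job. Leave any green look-alike of the ca_glue alone.

How it is judged:
By the outcome, as a careful person would: the job done as asked, in the order asked, and still so for the second after the job is handed in, with the robot touching nothing.
It also fails if it takes over 144 s, if anything falls off the work surface, if the arm or the gripper's body presses on something with over 40 N, if the wrist force passes 120 N, or if a joint passes its speed limit or range.

## Working session

There is one attempt and no reset: what is moved stays moved. The work goes in short steps, Python scripts to look and compute and a tool call to move; the robot and the scene stay as the last step left them, time stands still between calls to the robot, and variables do not carry over. Pictures are saved under pics/ and viewed, at most 14 in all, crops included, and the job is handed in when it is done.

Besides the shell and the picture viewer there is one more tool, called after ">>>" as a command line: name --argument value ..., lists and objects as JSON in quotes. arm_command: Moves the arm, as the interface text tells. Its arguments: {"type":"object","properties":{"deltas":{"type":"array","items":{"type":"array","items":{"type":"array","items":{"type":"number"}}}}},"required":["deltas"]}

```bash
mkdir -p pics; ls
python3 - <<'E'
from plant import sensors, imaging
import cv2
print(sensors.get_state())
for n in("scene","top"):
    p,d=imaging.capture(n); cv2.imwrite(f"pics/{n}0.png",p); m=imaging.camera_model(n); print(n,m)
E
```

```text
pics
{'clock': 0.0, 'joints': array([ 6.27327029e+01,  1.26750129e+01,  8.75274255e+01,  4.43873607e-04,
        7.99091197e+01, -7.22443442e+00]), 'qd': array([-0.04874494, -0.03237101,  0.06919155, -0.04538275, -0.0094113 ,
        0.10682628]), 'effort': array([ 1.43222660e-03, -4.96896422e+01, -3.89397526e+01, -1.29564660e-04,
        1.07177615e-02,  9.70257219e-06]), 'position': array([0.21391519, 0.58660213, 0.23018637]), 'eef_rot': array([-1.79889382e+02, -1.44625219e-02,  1.59957045e+02]), 'contact_force': array([ 0.08465915, -0.64897936,  0.75798962]), 'wrist_torque': array([-0.04175453,  0.02584789, -0.0411336 ]), 'finger_force': 0.0, 'finger_gap': 0.08513241881991154}
scene {'vertical_fov': 56.55508283824474, 'cx': 321.7256725566214, 'cy': 195.15714041738403, 'camera_from_world': array([[ 0.33482484, -0.94222455,  0.01025799, -0.29013067],
       [ 0.508312  ,  0.18977665,  0.84000222, -0.30548387],
       [-0.79341744, -0.27603935,  0.54248598, -0.64948305],
       [ 0.        ,  0.        ,  0.        ,  1.        ]])}
top {'vertical_fov': 48.6599732162655, 'cx': 315.4416228018684, 'cy': 195.68894973015702, 'camera_from_world': array([[-0.00177794, -0.99979034, -0.02039905, -0.10781892],
       [ 0.99199943, -0.00433833,  0.12616775, -0.55014911],
       [-0.1262298 , -0.02001153,  0.99179916, -0.89466142],
       [ 0.        ,  0.        ,  0.        ,  1.        ]])}
```

View pics/scene0.png

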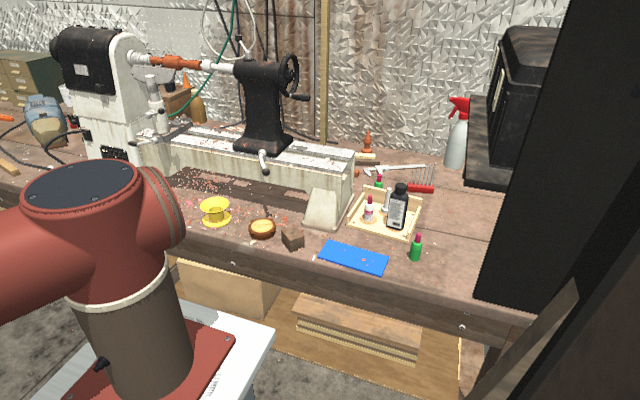

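View pics/top0.png

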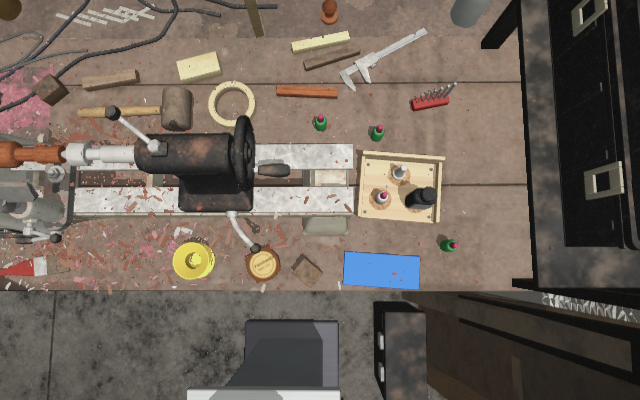

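The scene view shows the black bottle at (397,208), the white pink-capped glue at (369,208), the green look-alikes at (415,247) and (379,185), the mat at (353,258) and the funnel at (215,210). In the top view the candidates for ca_glue are (382,197), and the green ones at (320,122), (377,132) and (449,245). Only (382,197) is white and stands in the caddy. Next I'll enlarge that area and measure.

```bash
cat > h.py <<'E'
import numpy as np, cv2
from plant import sensors, imaging
def cap(n):
    m=imaging.camera_model(n); p,d=imaging.capture(n); return p,d,m
def cloud(d,m):
    f=200/np.tan(np.radians(m["vertical_fov"]/2)); v,u=np.mgrid[:400,:640]
    c=np.stack([(u-m["cx"])/f*d,-(v-m["cy"])/f*d,-d],-1)
    T=np.linalg.inv(m["camera_from_world"]); w=c@T[:3,:3].T+T[:3,3]; w[d==0]=np.nan; return w
def circ(P):
    A=np.c_[2*P[:,:2],np.ones(len(P))]; s=np.linalg.lstsq(A,(P[:,:2]**2).sum(1),rcond=None)[0]
    return s[:2],np.sqrt(s[2]+s[0]**2+s[1]**2)
E
python3 - <<'E'
from h import *
p,d,m=cap("top"); w=cloud(d,m); np.save("w0.npy",w); np.save("p0.npy",p)
cv2.imwrite("pics/c0.png",cv2.resize(p[140:300,340:470],None,fx=4.5,fy=3.7*1,interpolation=cv2.INTER_CUBIC) if 0 else cv2.resize(p[140:290,345:470],None,fx=4,fy=4,interpolation=cv2.INTER_CUBIC))
h=cv2.cvtColor(p,cv2.COLOR_BGR2HSV)
def rep(n,mask):
    P=w[mask]; P=P[~np.isnan(P[:,0])]
    print(n,len(P),"mean",P.mean(0).round(4),"min",np.percentile(P,1,0).round(4),"max",np.percentile(P,99,0).round(4)); return P
U,V=np.meshgrid(np.arange(640),np.arange(400))
def box(a,b,c,e): return (U>a)&(U<b)&(V>c)&(V<e)
mat=box(335,430,245,295)&(abs(h[...,0]-108)<12)&(h[...,1]>120)
P=rep("mat",mat); print(cv2.minAreaRect(P[:,:2].astype(np.float32)))
yel=box(165,225,235,285)&(abs(h[...,0]-28)<6)&(h[...,1]>150)
P=rep("funnel",yel); R=P[P[:,2]>.044]; print(circ(R),len(R),R.mean(0))
print("bench",np.nanmedian(w[box(455,500,200,230)],0))
cad=box(352,450,145,228)&(w[...,2]>.03)
P=rep("caddyhi",cad)
for n,b,z in(("glue",(372,393,183,208),(.07,.085)),("spur",(388,412,160,184),(.07,.085)),("cap",(405,440,180,212),(.12,.14)),("block",(290,325,250,290),(.03,.05)),("tin",(245,282,245,285),(.015,.03))):
    P=rep(n,box(*b)&(w[...,2]>z[0])&(w[...,2]<z[1]))
    print(circ(P))
E
```

```text
mat 66 mean [ 0.3986 -0.2463  0.0073] min [ 0.3554 -0.3269 -0.0007] max [ 0.4324 -0.1667  0.0111]
((0.39410483837127686, -0.24700641632080078), (0.15974579751491547, 0.07007421553134918), 86.31253051757812)<stdin>:7: RuntimeWarning: Mean of empty slice.
  ret = um.true_divide(
Traceback (most recent call last):
IndexError: index -1 is out of bounds for axis 0 with size 0
```

View pics/c0.png

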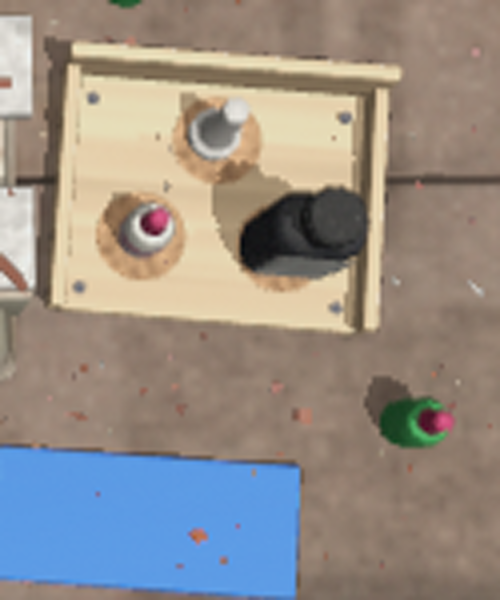

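The crop confirms it: the white bottle with the pink cap stands on the left front cork (crop 148,230), black on the right (305,230), the centre at the rear (220,130), and the green one is outside the caddy (415,420). I'll fix the thresholds, with the colours inspected first.

Run:
```python
from h import *
w=np.load("w0.npy");p=np.load("p0.npy");h=cv2.cvtColor(p,cv2.COLOR_BGR2HSV)
print(h[270,380],h[250,185],h[275,190],h[262,195]); 
print("valid frac",np.mean(~np.isnan(w[...,0])))
U,V=np.meshgrid(np.arange(640),np.arange(400))
def box(a,b,c,e): return (U>a)&(U<b)&(V>c)&(V<e)
def rep(n,mask):
    P=w[mask]; P=P[~np.isnan(P[:,0])]
    print(n,len(P))
    if len(P): print(" mean",P.mean(0).round(4),"min",np.percentile(P,1,0).round(4),"max",np.percentile(P,99,0).round(4))
    return P
hh=h[...,0].astype(int)
mat=box(335,430,245,295)&(abs(hh-108)<14)&(h[...,1]>100)
P=rep("mat",mat); print(cv2.minAreaRect(P[:,:2].astype(np.float32)))
yel=box(165,225,235,285)&(abs(hh-29)<7)&(h[...,1]>120)
P=rep("funnel",yel); R=P[P[:,2]>.044]; print(circ(R),len(R),R.mean(0),cv2.minEnclosingCircle(R[:,:2].astype(np.float32)))
rep("bench",box(455,500,200,230))
rep("caddyfloor",box(365,375,160,210))
P=rep("sidewalls",box(352,450,145,228)&(w[...,2]>.032)&(w[...,2]<.042))
P=rep("backwall",box(352,450,145,175)&(w[...,2]>.052)&(w[...,2]<.065)); print(cv2.minAreaRect(P[:,:2].astype(np.float32)))
for n,b,z in(("glue",(372,393,183,208),(.07,.085)),("spur",(388,412,160,184),(.07,.085)),("cap",(405,440,180,212),(.12,.14)),("block",(290,325,250,290),(.03,.05)),("tin",(245,282,245,285),(.015,.03))):
    P=rep(n,box(*b)&(w[...,2]>z[0])&(w[...,2]<z[1]))
    if len(P)>5: print(circ(P),cv2.minEnclosingCircle(P[:,:2].astype(np.float32)))
```

```text
[106 151 229] [ 27 144 229] [ 25 152 210] [ 31 129 232]
valid frac 0.9961171875
mat 2500
 mean [ 0.3943 -0.2467  0.0084] min [ 0.3576 -0.3247  0.0044] max [ 0.4303 -0.1689  0.0121]
((0.3941197395324707, -0.24698840081691742), (0.1597796529531479, 0.07008868455886841), 86.23298645019531)
funnel 1201
 mean [0.4158 0.1442 0.0334] min [0.3808 0.1086 0.0025] max [0.4513 0.1792 0.0528]
(array([0.41669938, 0.14470154]), np.float64(0.03273889598543934)) 456 [0.41558138 0.147301   0.04838298] ((0.4168296754360199, 0.14470547437667847), 0.03792925924062729)
bench 1271
 mean [ 5.108e-01 -4.568e-01  2.000e-04] min [ 0.4807 -0.5026 -0.0036] max [ 0.5411 -0.4109  0.0041]
caddyfloor 440
 mean [ 0.5752 -0.2264  0.0124] min [ 0.5233 -0.2355  0.0086] max [ 0.6276 -0.2171  0.0164]
sidewalls 613
 mean [ 0.5706 -0.2886  0.0369] min [ 0.4958 -0.3729  0.0323] max [ 0.6333 -0.198   0.0414]
backwall 387
 mean [ 0.6289 -0.2909  0.0592] min [ 0.5929 -0.3737  0.0523] max [ 0.6408 -0.2082  0.064 ]
((0.6135600209236145, -0.2899729013442993), (0.1697530448436737, 0.04324477165937424), 85.33393096923828)
glue 17
 m
[... 466 characters left out ...]
 85
 mean [ 0.5379 -0.3174  0.1363] min [ 0.5258 -0.3351  0.1244] max [ 0.5537 -0.3071  0.1399]
(array([ 0.53923897, -0.31994874]), np.float64(0.011565243863636885)) ((0.5399503111839294, -0.3213949501514435), 0.01482045091688633)
block 486
 mean [ 0.3909 -0.0926  0.0406] min [ 0.364  -0.1207  0.0362] max [ 0.4184 -0.0655  0.0444]
(array([ 0.39093053, -0.09252573]), np.float64(0.018470674250112715)) ((0.39139696955680847, -0.09214773774147034), 0.03064577654004097)
tin 894
 mean [0.4069 0.0005 0.0241] min [ 0.375  -0.0331  0.0201] max [0.4411 0.0352 0.028 ]
(array([0.4073114 , 0.00074038]), np.float64(0.025019740283488263)) ((0.40708231925964355, 0.0011869259178638458), 0.039802733808755875)
```

```bash
cat >> h.py <<'E'
from scipy.spatial.transform import Rotation as Ro
def rel(*tg):
    """targets (x,y,z,yaw) tool-down -> rows in tool frame from current pose, with row count"""
    s=sensors.get_state(); R0=Ro.from_euler("xyz",s["eef_rot"],degrees=True); p0=s["position"]; pp=p0; pr=R0
    print("t",round(s["clock"],2),"pos",p0.round(4),"rot",s["eef_rot"].round(2),"gap",round(s["finger_gap"],4),"j",s["joints"].round(0))
    for t in tg:
        R=Ro.from_euler("xyz",[180,0,t[3]],degrees=True); q=np.array(t[:3])
        n=max(np.linalg.norm(q-pp)/.0625,np.degrees((pr.inv()*R).magnitude())/10.7)
        print(t,"->",np.r_[R0.inv().apply(q-p0).round(4),(R0.inv()*R).as_rotvec(degrees=True).round(2)].tolist(),"rows",round(n,1)); pp,pr=q,R
E
python3 - <<'E'
from h import *
w=np.load("w0.npy")
U,V=np.meshgrid(np.arange(640),np.arange(400))
def box(a,b,c,e): return (U>a)&(U<b)&(V>c)&(V<e)
for n,b,z in(("glue",(372,393,183,208),(.082,.096)),("spur",(388,412,155,184),(.081,.095)),("cap",(405,440,180,212),(.133,.15))):
    P=w[box(*b)]; P=P[(P[:,2]>z[0])&(P[:,2]<z[1])]; print(n,len(P),P.mean(0),cv2.minEnclosingCircle(P[:,:2].astype(np.float32)))
P=w[box(400,440,180,215)]; Q=P[(P[:,2]>.09)&(P[:,2]<.133)]; print("body",len(Q),cv2.minAreaRect(Q[:,:2].astype(np.float32)),Q.mean(0))
# lathe max height by y cell for x ranges
for y in np.arange(-.24,.3,.04):
    print(round(y,2),[round(float(np.nanmax(w[(w[...,1]>y)&(w[...,1]<y+.04)&(w[...,0]>x)&(w[...,0]<x+.05)][:,2],initial=0)),3) for x in(.37,.42,.47,.52,.57,.62)])
rel((.15,.36,.30,160),(.30,.2,.30,124),(.37,0,.3,90),(.35,-.25,.3,90),(.47,-.29,.3,90))
E
```

```text
glue 24 [ 0.54547852 -0.24581551  0.08821166] ((0.5448124408721924, -0.2458043098449707), 0.00500373775139451)
spur 39 [ 0.59907827 -0.28554168  0.08754293] ((0.5994155406951904, -0.2854166030883789), 0.007002357859164476)
cap 192 [ 0.5394658  -0.32044858  0.14041943] ((0.5396380424499512, -0.321643203496933), 0.014685267582535744)
body 223 ((0.5394155383110046, -0.319955050945282), (0.04370669648051262, 0.03313247486948967), 84.49871826171875) [ 0.53438895 -0.31198194  0.11174041]
-0.24 [0.013, 0.013, 0.04, 0.071, 0.041, 0.064]
-0.2 [0.014, 0.013, 0.179, 0.174, 0.174, 0.173]
-0.16 [0.042, 0.011, 0.175, 0.18, 0.174, 0.174]
-0.12 [0.045, 0.042, 0.175, 0.178, 0.178, 0.173]
-0.08 [0.044, 0.014, 0.174, 0.338, 0.176, 0.174]
-0.04 [0.029, 0.178, 0.392, 0.422, 0.421, 0.174]
0.0 [0.029, 0.185, 0.198, 0.399, 0.398, 0.0]
0.04 [0.017, 0.015, 0.198, 0.418, 0.415, 0.0]
0.08 [0.054, 0.053, 0.2, 0.42, 0.43, 0.0]
0.12 [0.053, 0.056, 0.194, 0.393, 0.447, 0.0]
0.16 [0.054, 0.054, 0.176, 0.387, 0.386, 0.0]
0.2 [0.013, 0.02, 0.18, 0.387, 0.386, 0.165]
0.24 [0.021, 0.285, 0.358, 0.384, 0.383, 0.177]
0.28 [0.019, 0.288, 0.358, 0.388, 0.387, 0.178]
t 0.15 pos [0.214  0.5867 0.2304] rot [-1.7991e+02 -1.0000e-02  1.5996e+02] gap 0.0854 j [63. 13. 88. -0. 80. -7.]
(0.15, 0.36, 0.3, 160) -> [-0.0176, -0.235, -0.0692, -0.09, -0.01, -0.04] rows 3.9
(0.3, 0.2, 0.3, 124) -> [-0.2133, -0.3339, -0.0691, -0.09, 0.02, 35.96] rows 3.5
(0.37, 0, 0.3, 90) -> [-0.3476, -0.4979, -0.0689, -0.08, 0.04, 69.96] rows 3.4
(0.35, -0.25, 0.3, 90) -> [-0.4145, -0.7396, -0.0685, -0.08, 0.04, 69.96] rows 4.0
(0.47, -0.29, 0.3, 90) -> [-0.5409, -0.736, -0.0685, -0.08, 0.04, 69.96] rows 2.0
```

>>> arm_command --deltas '[[[-0.018,-0.235,-0.069,0,0,0,0],[-0.018,-0.235,-0.069,0,0,0,0],[-0.018,-0.235,-0.069,0,0,0,0],[-0.018,-0.235,-0.069,0,0,0,0],[-0.018,-0.235,-0.069,0,0,10,0],[-0.213,-0.334,-0.069,0,0,18,0],[-0.213,-0.334,-0.069,0,0,26,0],[-0.213,-0.334,-0.069,0,0,36,0],[-0.213,-0.334,-0.069,0,0,36,0],[-0.348,-0.498,-0.069,0,0,46,0],[-0.348,-0.498,-0.069,0,0,56,0],[-0.348,-0.498,-0.069,0,0,66,0]]]'

```text
clock: 1.65
position: [0.3624, 0.0216, 0.3004]
eef_rot: [179.9, 0.0, 93.6]
contact_force: [0.7, -0.4, -0.2]
finger_gap: 0.0855
finger_force: 0.0
```

```bash
python3 -c "
from h import *
rel((.37,0,.3,90),(.35,-.25,.3,90),(.45,-.29,.32,90))"
```

```text
t 1.65 pos [0.3624 0.0216 0.3004] rot [179.94   0.    93.64] gap 0.0855 j [ -9. -28. 117.   0.  91. -13.]
(0.37, 0, 0.3, 90) -> [-0.0221, 0.0062, 0.0004, 0.06, -0.0, 3.64] rows 0.4
(0.35, -0.25, 0.3, 90) -> [-0.2703, -0.0296, 0.0004, 0.06, -0.0, 3.64] rows 4.0
(0.45, -0.29, 0.32, 90) -> [-0.3166, 0.0677, -0.0195, 0.06, -0.0, 3.64] rows 1.8
```

>>> arm_command --deltas '[[[-0.27,-0.03,0,0,0,3.6,0],[-0.27,-0.03,0,0,0,3.6,0],[-0.27,-0.03,0,0,0,3.6,0],[-0.27,-0.03,0,0,0,3.6,0],[-0.317,0.068,-0.02,0,0,3.6,0],[-0.317,0.068,-0.02,0,0,3.6,0],[-0.317,0.068,-0.02,0,0,3.6,0],[-0.317,0.068,-0.02,0,0,3.6,0]]]'

```text
clock: 2.65
position: [0.4515, -0.2876, 0.3194]
eef_rot: [-179.9, -0.1, 90.4]
contact_force: [-0.1, 0.3, -1.1]
finger_gap: 0.0852
finger_force: 0.0
```

Run:
```python
from h import *
p,d,m=cap("wrist"); cv2.imwrite("pics/w1.png",p); np.savez("w1.npz",p=p,w=cloud(d,m)); print(np.linalg.inv(m["camera_from_world"]).round(3),sensors.get_state()["position"])
```

```text
[[ 1.    -0.008 -0.001  0.451]
 [ 0.008  0.951  0.309 -0.208]
 [-0.002 -0.309  0.951  0.462]
 [ 0.     0.     0.     1.   ]] [ 0.45124316 -0.28735685  0.3200155 ]
```

View pics/w1.png

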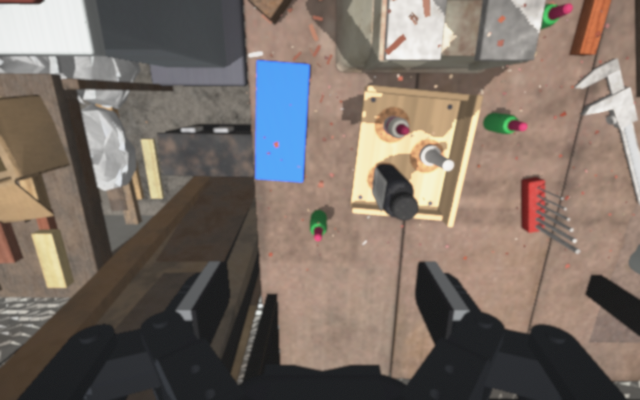

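The wrist view shows the black bottle (395,190), the glue (400,127) and the centre (437,157) in the caddy, with nothing else close by.

Run:
```python
from h import *
w1=np.load("w1.npz")["w"].reshape(-1,3); w0=np.load("w0.npy").reshape(-1,3)
def near(w,c,r,z0,z1): return w[(np.hypot(w[:,0]-c[0],w[:,1]-c[1])<r)&(w[:,2]>z0)&(w[:,2]<z1)]
for nm,w in(("top",w0),("wrist",w1)):
    for n,c,r,z in(("glue",(.545,-.246),.015,(.082,.096)),("spur",(.599,-.2855),.016,(.081,.095)),("cap",(.539,-.321),.025,(.132,.15))):
        P=near(w,c,r,*z); print(nm,n,len(P),P.mean(0).round(4),np.round(cv2.minEnclosingCircle(P[:,:2].astype(np.float32))[0],4))
    P=near(w,(.539,-.32),.04,.04,.118); print(nm,"body",len(P),cv2.minAreaRect(P[:,:2].astype(np.float32)))
    P=near(w,(.6,-.29),.2,.03,.045); 
    P=near(w,(.57,-.29),.2,.052,.066);P=P[P[:,0]>.61]; print("backwall",np.degrees(np.arctan(np.polyfit(P[:,1],P[:,0],1)[0])),P.mean(0))
P=near(w1,(.539,-.32),.04,.04,.11); F=P[P[:,1]>-.303]; print("+y face",len(F),np.degrees(np.arctan(np.polyfit(F[:,0],F[:,1],1)[0])),F.min(0),F.max(0))
P=near(w0,(.539,-.32),.04,.04,.11); F=P[P[:,0]<.528]; print("-x face",len(F),-np.degrees(np.arctan(np.polyfit(F[:,1],F[:,0],1)[0])),F.min(0),F.max(0))
```

```text
top glue 24 [ 0.5455 -0.2458  0.0882] [ 0.5448 -0.2458]
top spur 39 [ 0.5991 -0.2855  0.0875] [ 0.5994 -0.2854]
top cap 199 [ 0.5392 -0.3203  0.1401] [ 0.5396 -0.3216]
top body 318 ((0.5393192768096924, -0.3198896646499634), (0.0438370481133461, 0.03327605500817299), 84.2980728149414)
backwall 3.712788713834969 [ 0.6372133  -0.28939117  0.05910467]
wrist glue 75 [ 0.5444 -0.2455  0.0877] [ 0.5449 -0.2467]
wrist spur 119 [ 0.5978 -0.2846  0.087 ] [ 0.599  -0.2852]
wrist cap 597 [ 0.538  -0.319   0.1401] [ 0.539  -0.3205]
wrist body 1071 ((0.5382167100906372, -0.3196590542793274), (0.045201800763607025, 0.03226817771792412), 85.23487091064453)
backwall -1.5552062622741631 [ 0.63794287 -0.27911728  0.05867238]
+y face 335 5.886132831307332 [ 0.52367344 -0.30293188  0.04002986] [ 0.55186124 -0.29715822  0.10980309]
-x face 109 -6.213973014773177 [ 0.52132503 -0.33838805  0.04020518] [ 0.52787682 -0.30128634  0.1097674 ]
```

```bash
python3 -c "
from h import *
rel((.539,-.320,.2,85),(.539,-.320,.083,85))"
```

```text
t 2.7 pos [ 0.4512 -0.2874  0.32  ] rot [-1.7995e+02 -4.0000e-02  9.0370e+01] gap 0.0856 j [-41.  -2.  94.  -0.  88. -41.]
(0.539, -0.32, 0.2, 85) -> [-0.0333, 0.0876, 0.1199, -0.05, -0.03, 5.37] rows 2.4
(0.539, -0.32, 0.083, 85) -> [-0.0334, 0.0877, 0.2369, -0.05, -0.03, 5.37] rows 1.9
```

>>> arm_command --deltas '[[[-0.033,0.088,0.12,0,0,5.4,0],[-0.033,0.088,0.12,0,0,5.4,0],[-0.033,0.088,0.12,0,0,5.4,0],[-0.033,0.088,0.16,0,0,5.4,0],[-0.033,0.088,0.2,0,0,5.4,0],[-0.033,0.088,0.237,0,0,5.4,0],[-0.033,0.088,0.237,0,0,5.4,0],[-0.033,0.088,0.237,0,0,5.4,0]]]'

```text
clock: 3.7
position: [0.5408, -0.3209, 0.0858]
eef_rot: [179.9, 0.1, 85.0]
contact_force: [-0.2, 0.4, 0.8]
finger_gap: 0.0856
finger_force: 0.0
```

```bash
python3 -c "
from h import *
p,d,m=cap('scene'); cv2.imwrite('pics/s1.png',cv2.resize(p[110:290,300:500],None,fx=3,fy=3))
rel((.539,-.320,.083,85))"
```

```text
t 3.75 pos [ 0.5413 -0.3213  0.0864] rot [1.7979e+02 1.4000e-01 8.4970e+01] gap 0.0853 j [-38.  21.  94.  -0.  65. -33.]
(0.539, -0.32, 0.083, 85) -> [0.0011, -0.0024, 0.0034, 0.21, 0.14, -0.03] rows 0.1
```

View pics/s1.png

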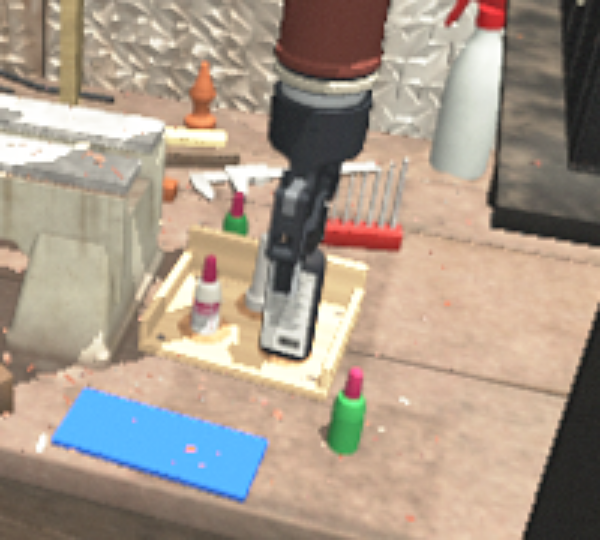

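The gripper straddles the bottle's upper body (crop 290,280), clear of the glue and the centre. I'll correct slightly and close.

>>> arm_command --deltas '[[[0.001,-0.002,0.003,0,0,0,0],[0.001,-0.002,0.003,0,0,0,0.3],[0.001,-0.002,0.003,0,0,0,1],[0.001,-0.002,0.003,0,0,0,1],[0.001,-0.002,0.003,0,0,0,1],[0.001,-0.002,0.003,0,0,0,1],[0.001,-0.002,0.003,0,0,0,1],[0.001,-0.002,0.003,0,0,0,1]]]'

```text
clock: 4.75
position: [0.5386, -0.3195, 0.0807]
eef_rot: [180.0, 0.0, 85.0]
contact_force: [1.9, -0.7, 3.2]
finger_gap: 0.0315
finger_force: 60.4
```

```bash
python3 -c "
from h import *
rel((.47,-.29,.26,90),(.394,-.285,.26,90),(.394,-.285,.083,90),(.394,-.285,.080,90))"
```

```text
t 4.75 pos [ 0.5386 -0.3195  0.0807] rot [1.7995e+02 3.0000e-02 8.4960e+01] gap 0.0315 j [-38.  21.  94.   0.  65. -33.]
(0.47, -0.29, 0.26, 90) -> [0.0233, -0.0707, -0.1794, 0.05, 0.03, -5.04] rows 3.1
(0.394, -0.285, 0.26, 90) -> [0.0216, -0.1469, -0.1795, 0.05, 0.03, -5.04] rows 1.2
(0.394, -0.285, 0.083, 90) -> [0.0217, -0.147, -0.0025, 0.05, 0.03, -5.04] rows 2.8
(0.394, -0.285, 0.08, 90) -> [0.0217, -0.147, 0.0005, 0.05, 0.03, -5.04] rows 0.0
```

>>> arm_command --deltas '[[[0,0,-0.04,0,0,0,1],[0,0,-0.1,0,0,0,1],[0,0,-0.1,0,0,0,1],[0.006,-0.05,-0.1,0,0,0,1],[0.011,-0.1,-0.1,0,0,0,1],[0.0165,-0.15,-0.1,0,0,0,1],[0.0165,-0.15,-0.1,0,0,0,1],[0.0165,-0.15,-0.06,0,0,0,1],[0.0165,-0.15,-0.03,0,0,0,1],[0.0165,-0.15,-0.01,0,0,0,1],[0.0165,-0.15,-0.005,0,0,0,1],[0.0165,-0.15,-0.005,0,0,0,1]]]'

```text
clock: 6.25
position: [0.3903, -0.2895, 0.085]
eef_rot: [-180.0, -0.0, 85.0]
contact_force: [0.2, -0.4, -1.5]
finger_gap: 0.032
finger_force: 60.6
```

```bash
python3 -c "
from h import *
p,d,m=cap('scene'); cv2.imwrite('pics/s2.png',cv2.resize(p[110:310,280:500],None,fx=3,fy=3))
rel((.391,-.290,.078,85),(.391,-.290,.2,85),(.545,-.246,.2,85),(.545,-.246,.028,85))"
```

```text
t 6.3 pos [ 0.3907 -0.2899  0.0857] rot [1.7998e+02 2.0000e-02 8.4970e+01] gap 0.032 j [-46.   3. 115.   0.  62. -41.]
(0.391, -0.29, 0.078, 85) -> [-0.0, 0.0003, 0.0077, 0.02, 0.02, -0.03] rows 0.1
(0.391, -0.29, 0.2, 85) -> [-0.0001, 0.0004, -0.1143, 0.02, 0.02, -0.03] rows 2.0
(0.545, -0.246, 0.2, 85) -> [0.0573, 0.1499, -0.1143, 0.02, 0.02, -0.03] rows 2.6
(0.545, -0.246, 0.028, 85) -> [0.0573, 0.1498, 0.0577, 0.02, 0.02, -0.03] rows 2.8
```

View pics/s2.png

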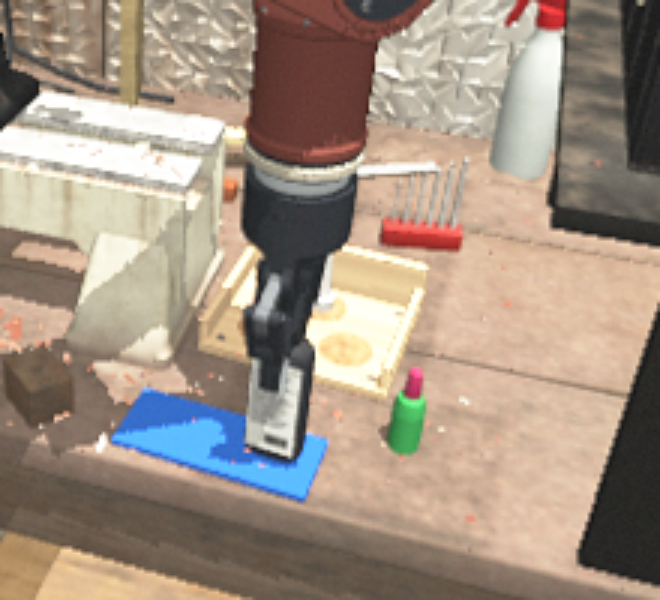

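The bottle is held upright over the mat (crop 275,400). I'll lower it the last few millimetres.

>>> arm_command --deltas '[[[0,0,0.004,0,0,0,1],[0,0,0.007,0,0,0,1],[0,0,0.0085,0,0,0,1],[0,0,0.0085,0,0,0,1],[0,0,0.0085,0,0,0,1]]]'

```text
clock: 6.92
position: [0.3903, -0.2897, 0.0769]
eef_rot: [180.0, 0.0, 85.0]
contact_force: [-0.3, -0.2, -2.0]
finger_gap: 0.0318
finger_force: 60.8
```

>>> arm_command --deltas '[[[0,0,0.001,0,0,0,1],[0,0,0.001,0,0,0,1],[0,0,0.001,0,0,0,1]]]'

```text
clock: 7.3
position: [0.3904, -0.2899, 0.0766]
eef_rot: [180.0, 0.0, 85.0]
contact_force: [-2.3, 1.7, 6.4]
finger_gap: 0.0321
finger_force: 61.4
```

>>> arm_command --deltas '[[[0,0,0,0,0,0,0.3],[0,0,0,0,0,0,0],[0,0,0,0,0,0,0],[0,0,0,0,0,0,0],[0,0,0,0,0,0,0],[0,0,-0.04,0,0,0,0],[0,0,-0.1,0,0,0,0],[0,0,-0.13,0,0,0,0],[0,0,-0.13,0,0,0,0]]]'

```text
clock: 8.43
position: [0.3917, -0.2912, 0.2091]
eef_rot: [179.7, 0.2, 85.0]
contact_force: [0.5, 0.5, 0.1]
finger_gap: 0.0858
finger_force: 0.0
```

```bash
python3 -c "
from h import *
rel((.545,-.246,.2,86),(.545,-.246,.028,86))"
```

```text
t 8.43 pos [ 0.3917 -0.2912  0.2091] rot [179.72   0.24  84.96] gap 0.0858 j [-46.  -6. 109.  -0.  76. -41.]
(0.545, -0.246, 0.2, 86) -> [0.0585, 0.1487, 0.0096, 0.28, 0.25, -1.04] rows 2.6
(0.545, -0.246, 0.028, 86) -> [0.0592, 0.1479, 0.1816, 0.28, 0.25, -1.04] rows 2.8
```

>>> arm_command --deltas '[[[0.058,0.148,0.01,0,0,-1,0.25],[0.058,0.148,0.01,0,0,-1,0.25],[0.058,0.148,0.01,0,0,-1,0.25],[0.058,0.148,0.01,0,0,-1,0.25],[0.059,0.148,0.05,0,0,-1,0.25],[0.059,0.148,0.1,0,0,-1,0.25],[0.059,0.148,0.14,0,0,-1,0.25],[0.059,0.148,0.16,0,0,-1,0.25],[0.059,0.148,0.16,0,0,-1,0.25],[0.059,0.148,0.16,0,0,-1,0.25]]]'

```text
clock: 9.68
position: [0.5438, -0.2448, 0.0476]
eef_rot: [179.9, 0.1, 85.9]
contact_force: [-1.2, 0.5, -0.1]
finger_gap: 0.0642
finger_force: 0.0
```

```bash
python3 -c "
from h import *
p,d,m=cap('scene'); cv2.imwrite('pics/s3.png',cv2.resize(p[110:310,280:500],None,fx=3,fy=3))
rel((.545,-.246,.028,86))"
```

```text
t 9.72 pos [ 0.5442 -0.2449  0.048 ] rot [1.7982e+02 1.0000e-01 8.5950e+01] gap 0.0639 j [-32.  20. 100.  -0.  60. -28.]
(0.545, -0.246, 0.028, 86) -> [-0.001, 0.0008, 0.02, 0.18, 0.1, -0.05] rows 0.3
```

View pics/s3.png

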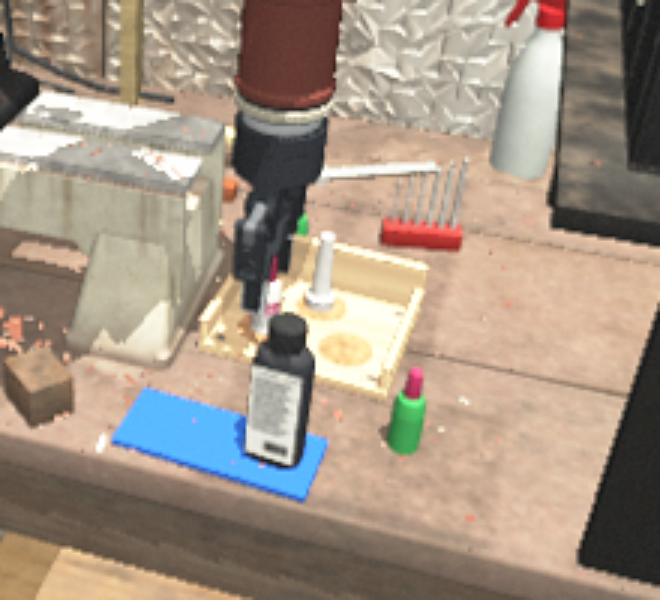

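The black bottle stands upright on the mat (crop 280,390), and the fingers straddle the glue (265,295) with the centre clear at (322,280).

>>> arm_command --deltas '[[[-0.001,0.001,0.01,0,0,0,0.25],[-0.001,0.001,0.02,0,0,0,0.25],[-0.001,0.001,0.02,0,0,0,0.4],[-0.001,0.001,0.02,0,0,0,0.5],[-0.001,0.001,0.02,0,0,0,0.6],[-0.001,0.001,0.02,0,0,0,1],[-0.001,0.001,0.02,0,0,0,1],[-0.001,0.001,0.02,0,0,0,1],[-0.001,0.001,0.02,0,0,0,1]]]'

```text
clock: 10.85
position: [0.5442, -0.2452, 0.0263]
eef_rot: [179.9, 0.0, 86.0]
contact_force: [-0.5, 0.1, 3.2]
finger_gap: 0.0236
finger_force: 58.7
```

```bash
python3 -c "
from h import *
rel((.545,-.246,.15,86),(.397,-.203,.15,86),(.397,-.203,.026,86))"
```

```text
t 10.85 pos [ 0.5442 -0.2452  0.0263] rot [1.7995e+02 3.0000e-02 8.5960e+01] gap 0.0236 j [-32.  22. 100.   0.  58. -28.]
(0.545, -0.246, 0.15, 86) -> [-0.0008, 0.001, -0.1237, 0.05, 0.03, -0.04] rows 2.0
(0.397, -0.203, 0.15, 86) -> [0.0317, -0.1497, -0.1238, 0.05, 0.03, -0.04] rows 2.5
(0.397, -0.203, 0.026, 86) -> [0.0317, -0.1498, 0.0002, 0.05, 0.03, -0.04] rows 2.0
```

>>> arm_command --deltas '[[[0,0,-0.04,0,0,0,1],[0,0,-0.1,0,0,0,1],[0,0,-0.1,0,0,0,1],[0.012,-0.06,-0.1,0,0,0,1],[0.022,-0.11,-0.1,0,0,0,1],[0.032,-0.15,-0.1,0,0,0,1],[0.032,-0.15,-0.1,0,0,0,1],[0.032,-0.15,-0.06,0,0,0,1],[0.032,-0.15,-0.02,0,0,0,1],[0.032,-0.15,-0.001,0,0,0,1],[0.032,-0.15,0.0025,0,0,0,1],[0.032,-0.15,0.0025,0,0,0,1]]]'

```text
clock: 12.35
position: [0.3967, -0.2025, 0.0228]
eef_rot: [-180.0, -0.0, 86.0]
contact_force: [-0.0, -0.0, -0.4]
finger_gap: 0.024
finger_force: 58.9
```

>>> arm_command --deltas '[[[0,0,0,0,0,0,1],[0,0,0.0005,0,0,0,1],[0,0,0.001,0,0,0,1],[0,0,0.001,0,0,0,1]]]'

```text
clock: 12.85
position: [0.3964, -0.2025, 0.0223]
eef_rot: [180.0, 0.0, 86.0]
contact_force: [-0.0, -0.1, 0.1]
finger_gap: 0.0236
finger_force: 58.9
```

>>> arm_command --deltas '[[[0,0,0.0005,0,0,0,1],[0,0,0.001,0,0,0,1],[0,0,0.001,0,0,0,1]]]'

```text
clock: 13.22
position: [0.3965, -0.2026, 0.0222]
eef_rot: [-180.0, 0.0, 86.0]
contact_force: [-4.1, 2.3, 9.5]
finger_gap: 0.0235
finger_force: 59.7
```

>>> arm_command --deltas '[[[0,0,0,0,0,0,0.6],[0,0,0,0,0,0,0.3],[0,0,0,0,0,0,0],[0,0,0,0,0,0,0],[0,0,0,0,0,0,0],[0,0,-0.06,0,0,0,0],[0,0,-0.12,0,0,0,0],[0,0,-0.18,0,0,0,0],[0,0,-0.18,0,0,10,0],[0,0,-0.18,0,0,20,0],[0,0,-0.18,0,0,30,0]]]'

```text
clock: 14.6
position: [0.3964, -0.2025, 0.2015]
eef_rot: [180.0, 0.0, 55.6]
contact_force: [-0.4, -0.9, 0.4]
finger_gap: 0.0854
finger_force: 0.0
```

Run:
```python
from h import *
p,d,m=cap('top'); cv2.imwrite('pics/t2.png',cv2.resize(p[130:300,340:480],None,fx=3,fy=3))
w=cloud(d,m).reshape(-1,3)
for n,c,r,z in(("glue",(.397,-.203),.02,(.075,.095)),("spur",(.599,-.2855),.016,(.081,.095)),("cap",(.391,-.29),.025,(.128,.145))):
    P=w[(np.hypot(w[:,0]-c[0],w[:,1]-c[1])<r)&(w[:,2]>z[0])&(w[:,2]<z[1])]; print(n,len(P),P.mean(0).round(4) if len(P) else '')
rel((.599,-.285,.22,-4),(.599,-.285,.057,-4))
```

```text
glue 0 
spur 39 [ 0.5992 -0.2857  0.0874]
cap 0 
t 14.65 pos [ 0.3963 -0.2024  0.2014] rot [179.99  -0.    55.24] gap 0.0854 j [-37. -12. 115.   0.  76.  -2.]
(0.599, -0.285, 0.22, -4) -> [0.0477, 0.2136, -0.0186, 0.01, -0.01, 59.24] rows 5.5
(0.599, -0.285, 0.057, -4) -> [0.0477, 0.2135, 0.1444, 0.01, -0.01, 59.24] rows 2.6
```

>>> arm_command --deltas '[[[0.012,0.053,-0.02,0,0,10,0],[0.024,0.106,-0.02,0,0,20,0],[0.036,0.16,-0.02,0,0,30,0],[0.048,0.213,-0.02,0,0,40,0],[0.048,0.213,-0.02,0,0,50,0],[0.048,0.213,-0.02,0,0,59,0],[0.048,0.213,0,0,0,59,0],[0.048,0.213,0.05,0,0,59,0.2],[0.048,0.213,0.08,0,0,59,0.2],[0.048,0.213,0.1,0,0,59,0.2],[0.048,0.213,0.1,0,0,59,0.2],[0.048,0.213,0.1,0,0,59,0.2]]]'

```text
clock: 16.15
position: [0.6006, -0.2825, 0.1027]
eef_rot: [179.9, -0.1, -3.0]
contact_force: [-0.8, 0.4, -0.7]
finger_gap: 0.0685
finger_force: 0.0
```

Run:
```python
from h import *
p,d,m=cap('wrist'); cv2.imwrite('pics/w2.png',p)
rel((.599,-.285,.057,-4))
```

```text
t 16.2 pos [ 0.6009 -0.2827  0.1033] rot [ 1.7991e+02 -1.6000e-01 -3.0000e+00] gap 0.068 j [-32.  24.  87.  -0.  68.  61.]
(0.599, -0.285, 0.057, -4) -> [-0.0019, 0.0024, 0.0463, 0.09, -0.16, 1.0] rows 0.7
```

View pics/w2.png

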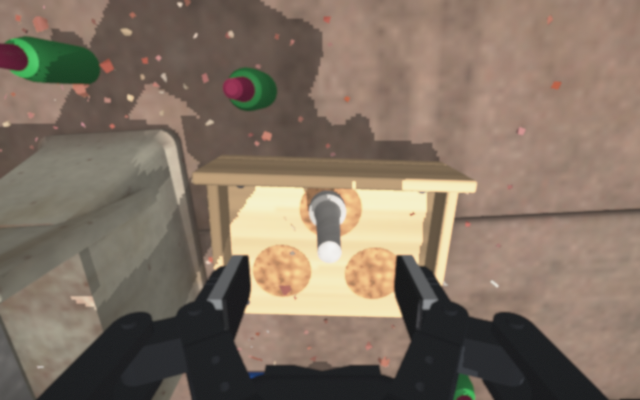

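The centre's top (328,252) is between the fingertips in the wrist view and aligned with them. Descend and grip.

>>> arm_command --deltas '[[[-0.002,0.002,0.01,0,0,0,0.2],[-0.002,0.002,0.03,0,0,0,0.2],[-0.002,0.002,0.046,0,0,0,0.2],[-0.002,0.002,0.046,0,0,0,0.3],[-0.002,0.002,0.046,0,0,0,0.5],[-0.002,0.002,0.046,0,0,0,0.7],[-0.002,0.002,0.046,0,0,0,1],[-0.002,0.002,0.046,0,0,0,1],[-0.002,0.002,0.046,0,0,0,1],[-0.002,0.002,0.046,0,0,0,1]]]'

```text
clock: 17.45
position: [0.5982, -0.2843, 0.0562]
eef_rot: [179.9, -0.1, -3.0]
contact_force: [-0.2, -0.6, 4.6]
finger_gap: 0.0124
finger_force: 58.7
```

>>> arm_command --deltas '[[[0,0,-0.03,0,0,0,1],[0,0,-0.08,0,0,0,1],[0,0,-0.14,0,0,0,1],[0,0,-0.14,0,0,0,1],[0,0,-0.14,0,0,0,1]]]'

```text
clock: 18.08
position: [0.5971, -0.2833, 0.1944]
eef_rot: [-179.9, 0.1, -3.0]
contact_force: [-0.1, -0.4, -2.2]
finger_gap: 0.0121
finger_force: 58.2
```

Run:
```python
from h import *
p,d,m=cap('scene'); cv2.imwrite('pics/s4.png',cv2.resize(p[80:300,250:500],None,fx=2.7,fy=2.7))
rel((.45,-.25,.26,-4),(.365,-.1,.26,-4),(.365,0.1,.26,-4),(.417,.145,.22,-4),(.417,.145,.059,-4))
```

```text
t 18.12 pos [ 0.5965 -0.283   0.193 ] rot [-179.89    0.19   -3.04] gap 0.0123 j [-32.  19.  84.   0.  77.  61.]
(0.45, -0.25, 0.26, -4) -> [-0.1483, -0.0253, -0.0665, -0.11, 0.19, 0.96] rows 2.6
(0.365, -0.1, 0.26, -4) -> [-0.2411, -0.1706, -0.0659, -0.11, 0.19, 0.96] rows 2.8
(0.365, 0.1, 0.26, -4) -> [-0.2517, -0.3703, -0.0654, -0.11, 0.19, 0.96] rows 3.2
(0.417, 0.145, 0.22, -4) -> [-0.202, -0.4179, -0.0255, -0.11, 0.19, 0.96] rows 1.3
(0.417, 0.145, 0.059, -4) -> [-0.2015, -0.4176, 0.1355, -0.11, 0.19, 0.96] rows 2.6
```

View pics/s4.png

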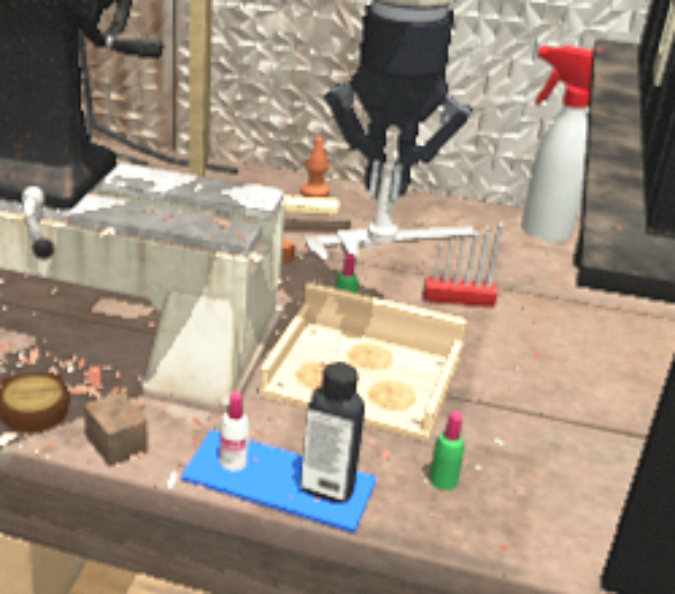

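Both bottles stand upright on the mat (crop 235,440 and 335,440). The centre is lifted, but the gap of 12 mm is under 18, so I'll look at the hold closely.

Run:
```python
from h import *
p,d,m=cap('scene'); a=cv2.resize(p[80:180,350:440],None,fx=5.5,fy=5.5,interpolation=cv2.INTER_CUBIC)
cv2.imwrite('pics/s5.png',a)
w=cloud(d,m).reshape(-1,3)
P=w[(abs(w[:,0]-.597)<.04)&(abs(w[:,1]+.283)<.04)&(w[:,2]<.215)&(w[:,2]>.12)]
for z in np.arange(.125,.215,.006):
    Q=P[abs(P[:,2]-z)<.003]
    if len(Q): print(round(z,3),len(Q),Q.mean(0)[:2].round(4),np.ptp(Q,0)[:2].round(4))
```

```text
0.149 10 [ 0.5875 -0.284 ] [0.0127 0.0224]
0.155 19 [ 0.5864 -0.2852] [0.0152 0.0224]
0.161 32 [ 0.5894 -0.2834] [0.0189 0.0248]
0.167 17 [ 0.5911 -0.2837] [0.0108 0.0151]
0.173 13 [ 0.5909 -0.2831] [0.0097 0.0155]
0.179 15 [ 0.5909 -0.2836] [0.0073 0.0122]
0.185 13 [ 0.5923 -0.2821] [0.007  0.0132]
0.191 11 [ 0.5909 -0.2832] [0.0069 0.0159]
0.197 23 [ 0.5887 -0.2819] [0.0101 0.0303]
0.203 35 [ 0.5895 -0.2829] [0.0107 0.0358]
0.209 36 [ 0.5897 -0.2835] [0.0191 0.0387]
```

View pics/s5.png

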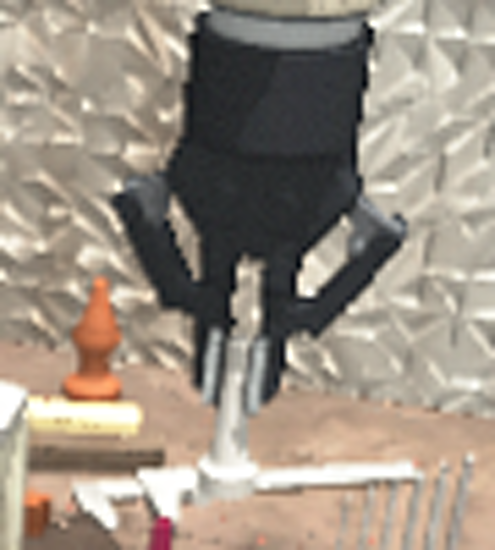

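The centre hangs vertical in the fingers; its shank is simply tapered. I'll carry it round in front of the lathe.

>>> arm_command --deltas '[[[-0.05,-0.01,-0.06,0,0,0,1],[-0.1,-0.02,-0.085,0,0,0,1],[-0.15,-0.025,-0.085,0,0,0,1],[-0.195,-0.065,-0.085,0,0,0,1],[-0.24,-0.105,-0.085,0,0,0,1],[-0.245,-0.165,-0.085,0,0,0,1],[-0.248,-0.225,-0.085,0,0,0,1],[-0.251,-0.285,-0.085,0,0,0,1],[-0.254,-0.345,-0.085,0,0,0,1],[-0.254,-0.37,-0.085,0,0,0,1],[-0.254,-0.37,-0.085,0,0,0,1]]]'

```text
clock: 19.55
position: [0.3625, 0.1005, 0.2786]
eef_rot: [180.0, 0.2, -2.8]
contact_force: [0.2, -0.3, -0.8]
finger_gap: 0.0123
finger_force: 58.5
```

Run:
```python
from h import *
p,d,m=cap('top'); w=cloud(d,m).reshape(-1,3)
R=w[(np.hypot(w[:,0]-.417,w[:,1]-.145)<.05)&(w[:,2]>.046)&(w[:,2]<.056)]; print(len(R),R.mean(0),circ(R))
rel((.417,.145,.15,-4),(.417,.145,.1,-4),(.417,.145,.059,-4))
```

```text
374 [0.41656274 0.14714475 0.04921862] (array([0.41645449, 0.14479437]), np.float64(0.03373926325841778))
t 19.6 pos [0.3628 0.0994 0.2788] rot [179.96   0.18  -2.9 ] gap 0.012 j [  3. -25. 117.  -0.  88.  96.]
(0.417, 0.145, 0.15, -4) -> [0.0522, -0.0483, 0.1286, 0.05, 0.18, 1.1] rows 2.4
(0.417, 0.145, 0.1, -4) -> [0.0524, -0.0484, 0.1786, 0.05, 0.18, 1.1] rows 0.8
(0.417, 0.145, 0.059, -4) -> [0.0525, -0.0484, 0.2196, 0.05, 0.18, 1.1] rows 0.7
```

>>> arm_command --deltas '[[[0.026,-0.024,0.02,0,0,1,1],[0.052,-0.048,0.06,0,0,1,1],[0.052,-0.048,0.11,0,0,1,1],[0.052,-0.048,0.149,0,0,1,1],[0.052,-0.048,0.159,0,0,1,1],[0.052,-0.048,0.159,0,0,1,1],[0.052,-0.048,0.159,0,0,1,1],[0.052,-0.048,0.159,0,0,1,1]]]'

```text
clock: 20.6
position: [0.4194, 0.1444, 0.1231]
eef_rot: [-180.0, -0.2, -4.1]
contact_force: [0.3, 0.3, -0.3]
finger_gap: 0.0125
finger_force: 58.7
```

Run:
```python
from h import *
p,d,m=cap('scene'); cv2.imwrite('pics/s6.png',cv2.resize(p[130:250,150:290],None,fx=4.5,fy=4.5,interpolation=cv2.INTER_CUBIC))
w=cloud(d,m).reshape(-1,3)
# head cylinder points & rim in same camera
P=w[(np.hypot(w[:,0]-.417,w[:,1]-.145)<.022)&(w[:,2]>.078)&(w[:,2]<.092)]; print("head",len(P),P.mean(0).round(4))
def fit(P,r):
    from scipy.optimize import least_squares
    return least_squares(lambda c:np.hypot(P[:,0]-c[0],P[:,1]-c[1])-r,[.417,.145],loss="soft_l1",f_scale=.002).x
if len(P)>5: print("head centre",fit(P,.0135))
R=w[(np.hypot(w[:,0]-.417,w[:,1]-.145)<.05)&(w[:,2]>.046)&(w[:,2]<.054)]; print("rim",len(R),circ(R),cv2.minEnclosingCircle(R[:,:2].astype(np.float32)))
rel((.417,.145,.059,-4))
```

```text
head 49 [0.4132 0.1388 0.0871]
head centre [0.42149454 0.14522711]
rim 124 (array([0.41400597, 0.14515531]), np.float64(0.03430395024248239)) ((0.41528627276420593, 0.1456061452627182), 0.03848632425069809)
t 20.65 pos [0.4191 0.1444 0.1228] rot [-1.7997e+02 -1.5000e-01 -4.0400e+00] gap 0.0124 j [  9.  -7. 120.  -0.  67. 103.]
(0.417, 0.145, 0.059, -4) -> [-0.0024, -0.0004, 0.0637, -0.03, -0.15, -0.04] rows 1.0
```

View pics/s6.png

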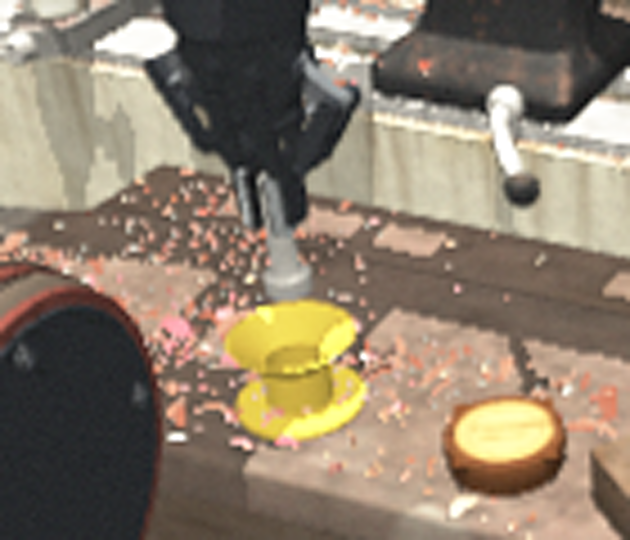

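The centre hangs above the funnel (head at crop 290,275, mouth at 290,335). I'll correct x by about 3 mm and go down while watching force.

>>> arm_command --deltas '[[[-0.003,0,0.005,0,0,0,1],[-0.003,0,0.02,0,0,0,1],[-0.003,0,0.035,0,0,0,1],[-0.003,0,0.042,0,0,0,1],[-0.003,0,0.042,0,0,0,1],[-0.003,0,0.042,0,0,0,1]]]'

```text
clock: 21.4
position: [0.4154, 0.1446, 0.0795]
eef_rot: [-180.0, -0.0, -4.0]
contact_force: [0.2, 0.0, -0.2]
finger_gap: 0.0127
finger_force: 58.7
```

>>> arm_command --deltas '[[[0,0,0.003,0,0,0,1],[0,0,0.006,0,0,0,1],[0,0,0.008,0,0,0,1],[0,0,0.008,0,0,0,1]]]'

```text
clock: 21.9
position: [0.415, 0.1445, 0.0711]
eef_rot: [180.0, 0.0, -4.0]
contact_force: [0.7, 0.8, -0.7]
finger_gap: 0.0124
finger_force: 58.7
```

No contact, and the head is inside the well mouth. Continue down to about 9 mm above the well floor.

>>> arm_command --deltas '[[[0.001,0,0.004,0,0,0,1],[0.001,0,0.008,0,0,0,1],[0.001,0,0.012,0,0,0,1],[0.001,0,0.012,0,0,0,1],[0.001,0,0.012,0,0,0,1]]]'

```text
clock: 22.52
position: [0.4161, 0.1444, 0.0593]
eef_rot: [180.0, 0.0, -4.0]
contact_force: [1.0, 0.5, -1.5]
finger_gap: 0.0122
finger_force: 58.7
```

>>> arm_command --deltas '[[[0,0,0,0,0,0,0.7],[0,0,0,0,0,0,0.5],[0,0,0,0,0,0,0.4],[0,0,0,0,0,0,0.4],[0,0,0,0,0,0,0.4],[0,0,-0.05,0,0,0,0.4],[0,0,-0.1,0,0,0,0.4],[0,0,-0.16,0,0,0,0.4],[-0.03,0,-0.22,0,0,0,0],[-0.055,0.03,-0.22,0,0,0,0],[-0.055,0.06,-0.22,0,0,0,0],[-0.055,0.06,-0.22,0,0,0,0]]]'

```text
clock: 24.02
position: [0.357, 0.0874, 0.2797]
eef_rot: [180.0, -0.1, -4.2]
contact_force: [0.6, -0.8, -0.1]
finger_gap: 0.0856
finger_force: 0.0
```

Run:
```python
from h import *
p,d,m=cap('scene'); cv2.imwrite('pics/s7.png',cv2.resize(p[130:250,150:290],None,fx=4.5,fy=4.5,interpolation=cv2.INTER_CUBIC))
for n in("top","scene"):
    p,d,m=cap(n); w=cloud(d,m).reshape(-1,3)
    P=w[(np.hypot(w[:,0]-.416,w[:,1]-.145)<.02)&(w[:,2]>.058)&(w[:,2]<.15)]; print(n,len(P),P.mean(0) if len(P) else'',P[:,2].max() if len(P) else '')
    for c in((.391,-.29),(.397,-.203)):
        Q=w[(np.hypot(w[:,0]-c[0],w[:,1]-c[1])<.03)&(w[:,2]>.05)]; z=np.percentile(Q[:,2],97) if len(Q) else 0; Q=Q[Q[:,2]>z-.005]; print(z,Q.mean(0) if len(Q) else '')
rel((.365,-.1,.28,90),(.397,-.203,.2,86))
```

```text
top 65 [0.41739803 0.13976393 0.07665572] 0.0862520346501362
0.13932335598558043 [ 0.3921865  -0.29146714  0.13721669]
0.08581577445357744 [ 0.39781916 -0.20402592  0.0845988 ]
scene 53 [0.4123704  0.14003846 0.0719275 ] 0.08402061551853657
0.1366711788832198 [ 0.38846237 -0.29157454  0.13555864]
0.08461932227516404 [ 0.39461646 -0.20312299  0.08292415]
t 24.18 pos [0.3571 0.0888 0.2792] rot [-1.7998e+02  1.0000e-02 -4.0600e+00] gap 0.085 j [  2. -27. 118.   0.  89.  96.]
(0.365, -0.1, 0.28, 90) -> [0.0213, 0.1878, -0.0009, -0.03, -0.01, -94.06] rows 8.8
(0.397, -0.203, 0.2, 86) -> [0.0605, 0.2883, 0.0791, -0.03, -0.01, -90.06] rows 2.1
```

View pics/s7.png

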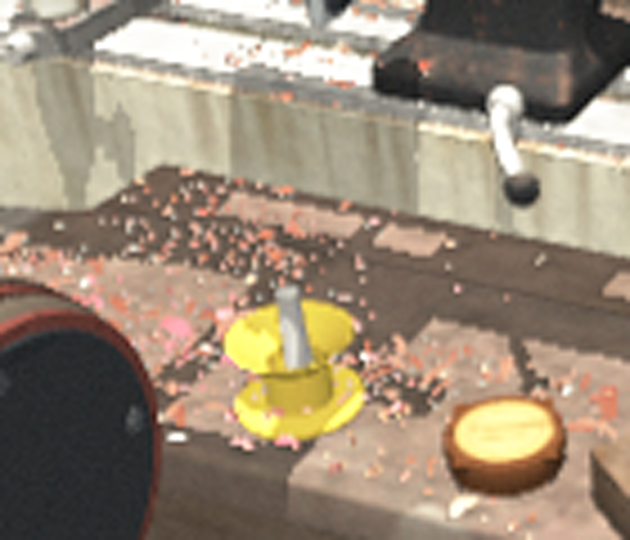

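The centre sits in the funnel (crop 290,325) with its top at about 83 mm. Now I'll return the glue first.

>>> arm_command --deltas '[[[0.006,0.04,0,0,0,-10,0],[0.012,0.08,0,0,0,-20,0],[0.016,0.12,0,0,0,-30,0],[0.02,0.16,0,0,0,-40,0],[0.02,0.19,0,0,0,-50,0],[0.03,0.22,0,0,0,-60,0],[0.045,0.25,0.01,0,0,-70,0],[0.06,0.288,0.03,0,0,-80,0],[0.06,0.288,0.06,0,0,-90,0],[0.06,0.288,0.08,0,0,-90,0.2],[0.06,0.288,0.08,0,0,-90,0.2],[0.06,0.288,0.08,0,0,-90,0.2]]]'

```text
clock: 25.68
position: [0.3973, -0.2029, 0.2]
eef_rot: [180.0, 0.0, 86.0]
contact_force: [0.2, 0.5, -1.1]
finger_gap: 0.0681
finger_force: 0.0
```

Run:
```python
from h import *
p,d,m=cap("top"); w=cloud(d,m).reshape(-1,3)
P=w[(np.hypot(w[:,0]-.416,w[:,1]-.145)<.02)&(w[:,2]>.076)]; print(len(P),P.mean(0),cv2.minEnclosingCircle(P[:,:2].astype(np.float32)))
rel((.3965,-.2026,.0222,86))
```

```text
44 [0.4173767 0.1413064 0.0813294] ((0.41690197587013245, 0.1418338567018509), 0.007029430940747261)
t 25.73 pos [ 0.3974 -0.2031  0.2004] rot [1.7992e+02 5.0000e-02 8.5990e+01] gap 0.0684 j [-37. -11. 115.   0.  76. -33.]
(0.3965, -0.2026, 0.0222, 86) -> [0.0006, -0.0012, 0.1782, 0.08, 0.05, -0.01] rows 2.9
```

>>> arm_command --deltas '[[[0.001,-0.001,0.05,0,0,0,0.2],[0.001,-0.001,0.1,0,0,0,0.2],[0.001,-0.001,0.14,0,0,0,0.2],[0.001,-0.001,0.17,0,0,0,0.2],[0.001,-0.001,0.178,0,0,0,0.2],[0.001,-0.001,0.178,0,0,0,0.2],[0.001,-0.001,0.178,0,0,0,0.4],[0.001,-0.001,0.178,0,0,0,0.5],[0.001,-0.001,0.178,0,0,0,0.6],[0.001,-0.001,0.178,0,0,0,1],[0.001,-0.001,0.178,0,0,0,1],[0.001,-0.001,0.178,0,0,0,1]]]'

```text
clock: 27.22
position: [0.396, -0.2023, 0.0219]
eef_rot: [180.0, 0.0, 86.0]
contact_force: [-1.2, 0.9, 5.6]
finger_gap: 0.0238
finger_force: 58.6
```

Run:
```python
from h import *
rel((.5442,-.2452,.0263,86))
```

```text
t 27.23 pos [ 0.396  -0.2023  0.0219] rot [1.7997e+02 3.0000e-02 8.5960e+01] gap 0.0238 j [-37.   4. 123.  -0.  54. -33.]
(0.5442, -0.2452, 0.0263, 86) -> [-0.0324, 0.1508, -0.0043, 0.03, 0.03, -0.04] rows 2.5
```

>>> arm_command --deltas '[[[0,0,-0.05,0,0,0,1],[0,0,-0.1,0,0,0,1],[-0.01,0.05,-0.1,0,0,0,1],[-0.022,0.1,-0.1,0,0,0,1],[-0.0325,0.151,-0.1,0,0,0,1],[-0.0325,0.151,-0.1,0,0,0,1],[-0.0325,0.151,-0.06,0,0,0,1],[-0.0325,0.151,-0.03,0,0,0,1],[-0.0325,0.151,-0.012,0,0,0,1],[-0.0325,0.151,-0.008,0,0,0,1],[-0.0325,0.151,-0.006,0,0,0,1],[-0.0325,0.151,-0.006,0,0,0,1]]]'

```text
clock: 28.72
position: [0.5448, -0.2456, 0.0286]
eef_rot: [179.9, 0.1, 86.0]
contact_force: [0.1, -0.5, -0.3]
finger_gap: 0.0236
finger_force: 59.1
```

>>> arm_command --deltas '[[[0,0,0.0005,0,0,0,1],[0,0,0.001,0,0,0,1],[0,0,0.001,0,0,0,1],[0,0,0.001,0,0,0,1]]]'

```text
clock: 29.22
position: [0.544, -0.245, 0.0264]
eef_rot: [180.0, 0.0, 86.0]
contact_force: [0.7, 0.5, -0.7]
finger_gap: 0.0237
finger_force: 59.1
```

>>> arm_command --deltas '[[[0,0,0.0005,0,0,0,1],[0,0,0.001,0,0,0,1],[0,0,0.001,0,0,0,1]]]'

```text
clock: 29.6
position: [0.5441, -0.2451, 0.026]
eef_rot: [-180.0, 0.0, 86.0]
contact_force: [-2.8, 0.7, 5.3]
finger_gap: 0.0239
finger_force: 59.3
```

Seated. Release slowly, keeping the opening moderate, and rise.

>>> arm_command --deltas '[[[0,0,0,0,0,0,0.6],[0,0,0,0,0,0,0.4],[0,0,0,0,0,0,0.2],[0,0,0,0,0,0,0.2],[0,0,-0.03,0,0,0,0.2],[0,0,-0.08,0,0,0,0.2],[0,0,-0.13,0,0,0,0.2],[0,0,-0.18,0,0,0,0.2],[0,0,-0.18,0,0,0,0],[0,0,-0.18,0,0,0,0]]]'

```text
clock: 30.85
position: [0.5437, -0.2449, 0.2049]
eef_rot: [-180.0, -0.0, 86.0]
contact_force: [-0.4, 0.8, -1.6]
finger_gap: 0.0854
finger_force: 0.0
```

Run:
```python
from h import *
rel((.3904,-.2898,.2,85),(.3904,-.2898,.0766,85))
```

```text
t 30.85 pos [ 0.5437 -0.2449  0.2049] rot [-1.7998e+02 -1.0000e-02  8.5960e+01] gap 0.0854 j [-32.  10.  94.  -0.  77. -28.]
(0.3904, -0.2898, 0.2, 85) -> [-0.0556, -0.1498, 0.0049, -0.02, -0.01, 0.96] rows 2.6
(0.3904, -0.2898, 0.0766, 85) -> [-0.0556, -0.1497, 0.1283, -0.02, -0.01, 0.96] rows 2.0
```

>>> arm_command --deltas '[[[-0.0185,-0.05,0.005,0,0,1,0],[-0.037,-0.1,0.005,0,0,1,0],[-0.0555,-0.15,0.005,0,0,1,0],[-0.0555,-0.15,0.005,0,0,1,0],[-0.0555,-0.15,0.005,0,0,1,0],[-0.0555,-0.15,0.05,0,0,1,0],[-0.0555,-0.15,0.09,0,0,1,0],[-0.0555,-0.15,0.12,0,0,1,0],[-0.0555,-0.15,0.128,0,0,1,0],[-0.0555,-0.15,0.128,0,0,1,0],[-0.0555,-0.15,0.128,0,0,1,0.2],[-0.0555,-0.15,0.128,0,0,1,0.4]]]'

```text
clock: 32.35
position: [0.3913, -0.2906, 0.0787]
eef_rot: [179.9, 0.1, 85.0]
contact_force: [-0.5, 0.1, 0.6]
finger_gap: 0.0523
finger_force: 0.0
```

Run:
```python
from h import *
rel((.3904,-.2898,.0766,85))
```

```text
t 32.35 pos [ 0.3913 -0.2906  0.0787] rot [1.7989e+02 1.0000e-01 8.4970e+01] gap 0.0523 j [-46.   4. 115.   0.  61. -41.]
(0.3904, -0.2898, 0.0766, 85) -> [0.0007, -0.001, 0.0021, 0.11, 0.1, -0.03] rows 0.0
```

>>> arm_command --deltas '[[[0,0,0,0,0,0,0.45],[0,0,0,0,0,0,0.5],[0,0,0,0,0,0,1],[0,0,0,0,0,0,1],[0,0,0,0,0,0,1],[0,0,0,0,0,0,1]]]'

```text
clock: 33.1
position: [0.3908, -0.2902, 0.0777]
eef_rot: [180.0, 0.0, 85.0]
contact_force: [1.2, -0.3, 4.3]
finger_gap: 0.0317
finger_force: 60.3
```

Run:
```python
from h import *
rel((.5387,-.3196,.0807,85))
```

```text
t 33.1 pos [ 0.3908 -0.2902  0.0777] rot [1.7995e+02 4.0000e-02 8.4950e+01] gap 0.0317 j [-46.   4. 115.   0.  61. -41.]
(0.5387, -0.3196, 0.0807, 85) -> [-0.0163, 0.1499, -0.0028, 0.05, 0.04, -0.05] rows 2.4
```

>>> arm_command --deltas '[[[0,0,-0.05,0,0,0,1],[0,0,-0.1,0,0,0,1],[-0.006,0.05,-0.1,0,0,0,1],[-0.011,0.1,-0.1,0,0,0,1],[-0.0165,0.15,-0.1,0,0,0,1],[-0.0165,0.15,-0.1,0,0,0,1],[-0.0165,0.15,-0.06,0,0,0,1],[-0.0165,0.15,-0.03,0,0,0,1],[-0.0165,0.15,-0.012,0,0,0,1],[-0.0165,0.15,-0.008,0,0,0,1],[-0.0165,0.15,-0.006,0,0,0,1],[-0.0165,0.15,-0.006,0,0,0,1]]]'

```text
clock: 34.6
position: [0.5391, -0.32, 0.0847]
eef_rot: [179.9, 0.1, 85.0]
contact_force: [0.3, 0.2, -1.6]
finger_gap: 0.0315
finger_force: 60.8
```

>>> arm_command --deltas '[[[0,0,0.0005,0,0,0,1],[0,0,0.001,0,0,0,1],[0,0,0.001,0,0,0,1],[0,0,0.001,0,0,0,1]]]'

```text
clock: 35.1
position: [0.5384, -0.3195, 0.0823]
eef_rot: [-180.0, 0.0, 85.0]
contact_force: [0.5, 0.6, -1.8]
finger_gap: 0.0318
finger_force: 60.8
```

>>> arm_command --deltas '[[[0,0,0.0005,0,0,0,1],[0,0,0.001,0,0,0,1],[0,0,0.001,0,0,0,1]]]'

```text
clock: 35.48
position: [0.5385, -0.3196, 0.0818]
eef_rot: [180.0, 0.0, 85.0]
contact_force: [-1.9, 0.1, 2.9]
finger_gap: 0.0318
finger_force: 61.3
```

>>> arm_command --deltas '[[[0,0,0,0,0,0,0.45],[0,0,0,0,0,0,0.3],[0,0,0,0,0,0,0],[0,0,0,0,0,0,0],[0,0,0,0,0,0,0],[0,0,-0.04,0,0,0,0],[0,0,-0.1,0,0,0,0],[0,0,-0.16,0,0,0,0],[0,0,-0.22,0,0,0,0],[0.01,-0.06,-0.22,0,0,0,0],[0.02,-0.12,-0.22,0,0,0,0],[0.02,-0.14,-0.22,0,0,0,0]]]'

```text
clock: 36.98
position: [0.3983, -0.2861, 0.3012]
eef_rot: [-180.0, -0.0, 84.9]
contact_force: [-0.2, -0.2, 0.4]
finger_gap: 0.0851
finger_force: 0.0
```

Run:
```python
from h import *
for n in("top","scene"):
    p,d,m=cap(n); w=cloud(d,m).reshape(-1,3)
    if n=="scene": cv2.imwrite('pics/s8.png',cv2.resize(p[120:300,180:460],None,fx=2.8,fy=2.8,interpolation=cv2.INTER_CUBIC))
    for k,c,r,z in(("glue",(.545,-.246),.015,(.082,.096)),("cap",(.539,-.321),.025,(.132,.15)),("spur",(.416,.145),.02,(.076,.1)),("tin",(.407,.001),.04,(.015,.03)),("block",(.391,-.0925),.035,(.034,.046))):
        P=w[(np.hypot(w[:,0]-c[0],w[:,1]-c[1])<r)&(w[:,2]>z[0])&(w[:,2]<z[1])]; print(n,k,len(P),P.mean(0).round(4) if len(P) else '')
print(sensors.get_state()["clock"])
```

```text
top glue 25 [ 0.5446 -0.2465  0.0879]
top cap 194 [ 0.5395 -0.3207  0.1405]
top spur 42 [0.4175 0.1416 0.0814]
top tin 893 [0.4069 0.0008 0.0241]
top block 488 [ 0.391  -0.0925  0.0405]
scene glue 14 [ 0.5405 -0.2467  0.0864]
scene cap 80 [ 0.534  -0.3214  0.1385]
scene spur 20 [0.4137 0.1413 0.08  ]
scene tin 422 [4.025e-01 3.000e-04 2.280e-02]
scene block 244 [ 0.3865 -0.0929  0.0392]
37.075
```

View pics/s8.png

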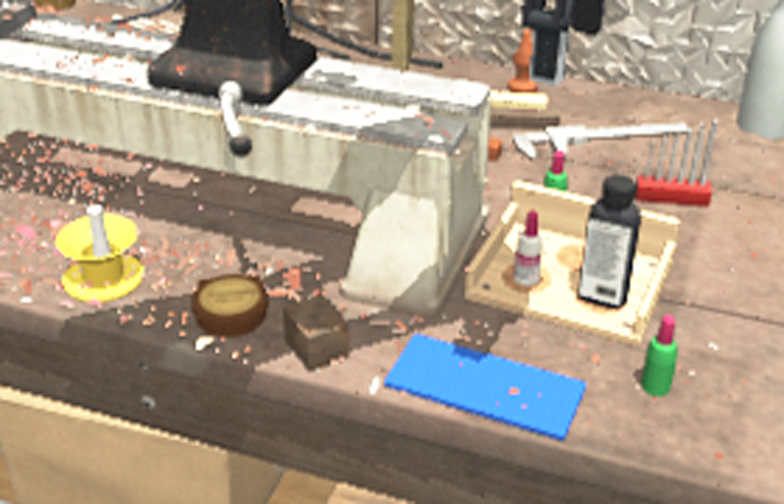

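The glue (528,255) and the black bottle (608,245) are back upright on their cork spots, within 1 mm of where they started. The centre is seated in the funnel (98,235), and the tin and block have not moved. I'll hand the job in.

```bash
python3 -c "
from plant import ctrl
print(ctrl.job_done())"
```

```text
the job is handed in; nothing more can be done
None
```

The job is done and handed in at about 37 s: the drive centre is seated in the holder's well, both bottles are back upright on their own cork spots within about 1 mm of where they started, and the wax tin and wooden block were not moved.

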